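# Reset the tripped thermal cutout on the range

### The job

One of the two cutout boxes on the pan lid has tripped: its lever stands about upright, halfway between off and on. Reset it as such a lever must be: push it with closed fingers all the way off, feeling it go stiff and then come up hard against its stop, then throw it fully on. Until the lever is on, never press on it harder than 20 N; leave the other box's lever on, leave everything else where it is, and back off at the end.

Things in the scene. Friction and masses are not known exactly. Their poses are not given: they have to be found in the camera images.
- cutout_tripped: The tripped cutout: a grey box bolted to the pan lid, 140 (its x) x 64 (its y), flat top 80 above the lid, on a flange 170 x 72 x 8. Origin: centre of the underside, z up. The lever swings in the box's x-z plane about a pivot 48 above the origin: +x end = ON (raised bar), -x end = OFF (raised ring). A drum of radius 46 round the pivot stands 14 out of the top.
- lever_tripped (a joint): Tripped lever's angle from upright, rad: + leans to box +x (on; end at 0.65), - to -x (off). Starts near 0, stays where left, turns at 2-3 N. Going off it turns stiff (5-12 N, for about 0.35 rad), then meets a hard stop, unseen, somewhere from -0.40 to -0.85: feel for it. Only pressed right up to the stop does it reset (and stay reset); till then it is blocked on the way to on, at 0.1 to 0.45.
- paddle_tripped: The tripped lever as a whole (drum, stalk, paddle): plastic push paddle, 12 thick (box x) x 34 wide (box y), from 58 to 94 mm from the pivot (top 142 above the lid when upright). Origin on the pivot axis; z points along the lever. The 20 N limit counts both fingers together, so a squeezing grip breaks it. Leaning far over, its end can bind on fingertips that do not rise along with it.
- grip_tripped (a point): Centre of the tripped lever's paddle, 76 mm from the pivot.
- cutout_running: The cutout not tripped, its lever leaning to on: a grey box bolted to the pan lid, 140 (its x) x 64 (its y), flat top 80 above the lid, on a flange 170 x 72 x 8. Origin: centre of the underside, z up. The lever swings in the box's x-z plane about a pivot 48 above the origin: +x end = ON (raised bar), -x end = OFF (raised ring). A drum of radius 46 round the pivot stands 14 out of the top.
- lever_running (a joint): Angle of the other lever, rad, same sense: about 0.62 (on). It must stay on.
- tongs: Steel serving tongs, 41 x 268 x 21, lying across the lid behind the boxes; origin at the centre of the underside. Leave alone.
- dip_tub: Lidded dip tub, 66 x 73 x 37, at the back; origin at the centre of the underside. Leave alone. The warming cabinet's doors hang above the back of the lid, from x = 0.71 m on and 300 mm up: keep the wrist clear of them.
- steel_pot: Small round steel pot, 67 across x 52 high, at the back; origin at the centre of the underside. Leave alone.
- salt_dredger: Round aluminium salt shaker, 68 across x 115 high, at the back; origin at the centre of the underside. Leave alone.

How it is judged:
On the way, in this order (a step that is already met when the one before it is completed fails the run):
1. the tripped lever has been pushed far over to off (value of joint lever_tripped below -0.38 rad), for 0.1 s.
2. the lever has been thrown on (value of joint lever_tripped above 0.57 rad), for 0.2 s.
At the end, for the whole second after the job is handed in: the tripped lever stands on (within 0.08 rad of its end at 0.65), the other lever is still on (above 0.5 rad), and the bystanders rest within 30 mm of where they stood (value of joint lever_tripped above 0.57 rad and value of joint lever_running above 0.5 rad and linear speed of each of tongs, dip_tub, steel_pot, salt_dredger below 0.02 m/s and distance of each of tongs, dip_tub, steel_pot, salt_dredger from where it was at the start of the episode below 0.03 m); the robot touches nothing.
It fails at once if the robot pressed on the tripped lever with more than 20 N before it was on (value of joint lever_tripped below 0.57 rad and contact force between any of the fingers, the arm and paddle_tripped above 20 N).
It fails at once if the other lever was moved off its on end (value of joint lever_running below 0.5 rad).
It fails at once if the tongs, tub, pot or salt shaker was moved by more than 30 mm (distance of any of tongs, dip_tub, steel_pot, salt_dredger from where it was at the start of the episode above 0.03 m).
It also fails if it takes over 64 s, if anything falls off the work surface, if the arm or the gripper's body presses on something with over 40 N, if the wrist force passes 120 N, or if a joint passes its speed limit or range.

### The arm

A 6-joint arm with a two-finger parallel gripper is mounted at the origin on a cart in front of the work surface, level with it; the furniture and walls round the work are solid. World frame = base frame: x ahead of the robot, y to its left, z up, the work surface at z = 0. Lengths are in m, angles in rad, forces in N, time in s.
With the tool pointing down it reaches from about 0.3 to 0.825 m from the base axis. Payload 5.4 kg.
Tool frame: the origin (TCP) lies midway between the tips of the shut fingers; the grasp point (between the pads) lies 19 mm behind it (r.grip_point_offset is the distance from the TCP to the grasp point, in m); y points along the fingers, z is the direction in which the jaws open and shut, and the axes are right-handed (so a half turn about y gives the same grasp; the last joint's range is limited). The gripper opens to 92 mm and grips with 3 to 60 N. Pads are 20 mm wide; open, the fingers measure 128 mm over their backs; the gripper's body (75 mm by 189 mm) begins 69 mm behind the grasp point.
Start: joints at [-1.43, 0.158, 1.597, -0, 1.386, -0.21], TCP at [0.198, -0.54, 0.215] pointing down, gripper open.
Joint ranges: [-2.91, 2.91], [-0.94, 2.29], [0.18, 2.7], [-1.29, 4.43], [0.17, 2.64], [-3, 3]. Speed limits (rad/s): [2.57, 2.57, 3.14, 3.14, 3.14, 3.14].

### API

Orientations are given as a rotation vector (axis times angle).
In Python, from plant import r gives the robot as it stands.
- The arm moves only by the tool drive_tool, never from a script. Its argument "targets" is a list of rows, each an object of numbers: "grip": the opening, from 0 (shut) to 1 (fully open); "tx", "ty", "tz": the shift along the tool's x, y, z in m; "rx", "ry", "rz": the turn, a rotation vector about the tool's x, y, z in degrees. A call has 1 to 12 rows; each row is the pose to reach, as a shift and turn from the pose commanded when the call began, along the tool's axes at that moment; what a row does not reach only later rows make up. A row lasts 1/8 s, in which the tool goes at most 62.5 mm and 10.7 degrees, less where a joint would pass 70% of its speed; a pose out of reach is approached as far as the arm can. A call with a gripper value outside its range is refused whole. The fingers move at their own pace and stop on an object; "force" is the grip in N (left out, the last holds). Time passes only in rows, so rows that repeat a pose let the fingers close. It gives the time, the measured TCP pose, the force and the opening at its end, in the units of the state.
- r.observe(): the state, without advancing time (a new reading comes with each control period).
- r.camera(name): name is "scene" or "top"; returns the picture (420x560x3 uint8, red, green, blue); there is no depth.
- r.camera_info(name): a dict with "fx", "fy", "cx", "cy" (pixels), "xyz" and "orientation" of the camera in the world. Camera axes: x right, y up, looking along -z (the intrinsics and any distortion apply to the point x, -y, -z); pixel columns grow to the right and rows downward; lengths in m; the calibration is good to about 2 mm. A picture is of the moment at which its call begins. camera_info takes no time and is no camera call.
- r.sign_off(): hands the job in, once; it reports no verdict.
The state is a dict: "time_s": time; "joint_positions": joint angles; "dq": joint speeds; "tau": joint torques, N m; "eef_pos": TCP position; "ee_rot": TCP orientation; "force": force on the tool from outside, world axes, zero at the start; "ft_torque": the same for the moment, N m; "gripper_width": finger opening in m.
Only numpy, scipy, OpenCV 4.12 (cv2) and the standard library are available. Lean on these libraries where they do the work, as an engineer would, in place of code of your own. Each camera call takes 0.05 s, during which the arm holds its last target.

## Working session

There is one attempt and no reset: what is moved stays moved. The work goes in short steps, Python scripts to look and compute and a tool call to move; the robot and the scene stay as the last step left them, time stands still between calls to the robot, and variables do not carry over. Pictures are saved under pics/ and viewed, and the job is handed in when it is done.

Besides the shell and the picture viewer there is one more tool, called after "Call:" by a JSON object that holds its "op" and its "data". drive_tool: Moves the arm, as the interface text tells. Its arguments: {"type":"object","properties":{"targets":{"type":"array"},"force":{"type":"number"}},"required":["targets"]}

```bash
mkdir -p pics; python3 - <<'E'
from plant import r
import cv2
for n in("scene","top"):
    im=r.camera(n); cv2.imwrite(f"pics/{n}0.png",im[:,:,::-1]); print(r.camera_info(n))
print(r.observe())
E
```

```text
{'fx': 418.9950733910156, 'fy': 418.9950733910156, 'cx': 276.47442279198737, 'cy': 209.24105113612384, 'xyz': array([0.21008949, 0.60404471, 0.47907944]), 'orientation': array([ 0.41878446, -1.37941418, -2.21614955])}
{'fx': 458.73498867090336, 'fy': 458.73498867090336, 'cx': 277.45236830728976, 'cy': 203.83453384205424, 'xyz': array([0.28141295, 0.01934991, 0.97251797]), 'orientation': array([ 0.28687247, -0.33327571, -1.70472413])}
{'time_s': 0.1, 'joint_positions': array([-1.43010694e+00,  1.58992586e-01,  1.59809299e+00, -2.68374073e-05,
        1.38621577e+00, -2.10083489e-01]), 'dq': array([-0.00132547, -0.00170507, -0.00332647, -0.00046438,  0.00260399,
       -0.00041157]), 'tau': array([ 7.35220492e-04, -3.86499989e+01, -3.22961569e+01,  7.03704986e-02,
        3.38834419e-02, -4.82661437e-05]), 'eef_pos': array([ 0.197483  , -0.539418  ,  0.21372037]), 'ee_rot': array([-0.35980996,  2.03237217, -2.02884867]), 'force': array([-0.1485191 ,  0.38655743,  0.87015407]), 'ft_torque': array([0.00519147, 0.04450301, 0.06306726]), 'gripper_width': 0.09150068877969635}
```

View pics/scene0.png

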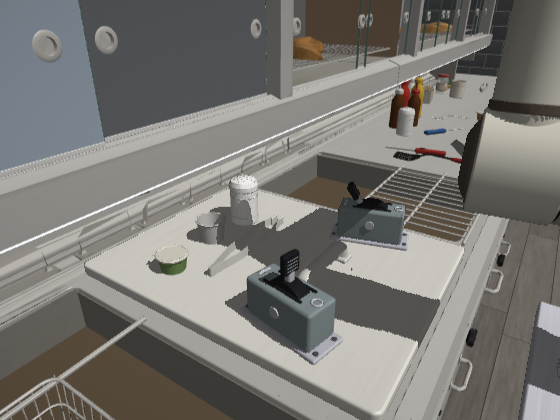

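View pics/top0.png

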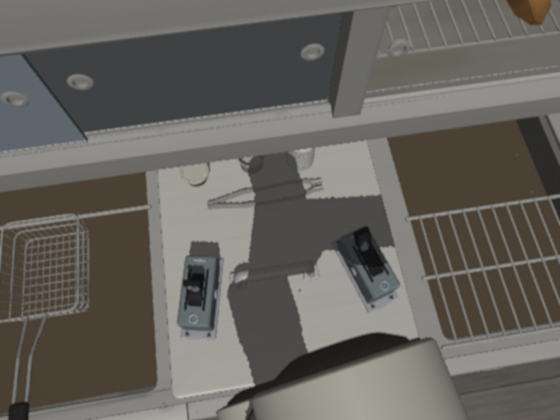

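The left box (scene about 290,300; top about 200,293) has its lever upright, so it is the tripped one. The right box's lever leans away, which is on. The OFF ring is at the near end of both boxes. I'll enlarge the left box to pick points.

```bash
python3 - <<'E'
import cv2
a=cv2.imread("pics/scene0.png")[240:365,230:360]; cv2.imwrite("pics/s_c.png",cv2.resize(a,None,fx=4.6,fy=4.6,interpolation=cv2.INTER_CUBIC))
a=cv2.imread("pics/top0.png")[235:345,165:235]; cv2.imwrite("pics/t_c.png",cv2.resize(a,None,fx=5,fy=5,interpolation=cv2.INTER_CUBIC))
E
```

```text
(no output)
```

View pics/s_c.png

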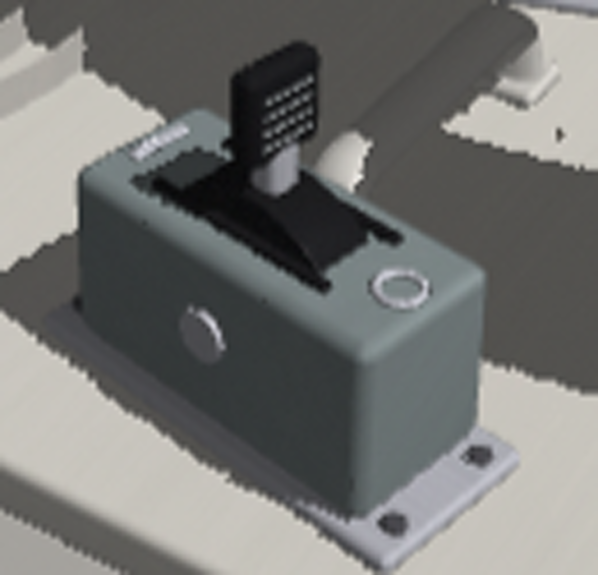

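View pics/t_c.png

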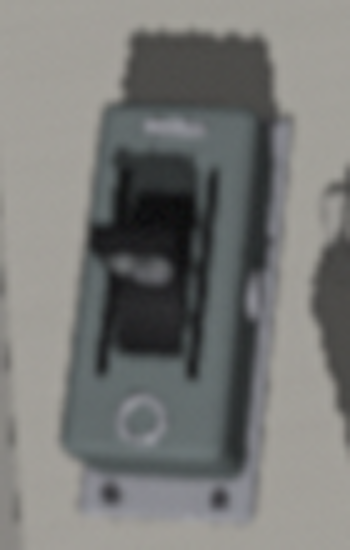

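```bash
cat > h.py <<'E'
import numpy as np
from scipy.spatial.transform import Rotation as R
I={'scene':(418.9950733910156,276.47442279198737,209.24105113612384,[0.21008949,0.60404471,0.47907944],[0.41878446,-1.37941418,-2.21614955]),
'top':(458.73498867090336,277.45236830728976,203.83453384205424,[0.28141295,0.01934991,0.97251797],[0.28687247,-0.33327571,-1.70472413])}
def ray(n,u,v):
    f,cx,cy,p,o=I[n]; d=R.from_rotvec(o).apply([(u-cx)/f,-(v-cy)/f,-1]); return np.array(p),d/np.linalg.norm(d)
def onz(n,u,v,z):
    p,d=ray(n,u,v); return p+d*(z-p[2])/d[2]
def tri(a,b):
    p,d=ray('scene',*a);q,e=ray('top',*b)
    s=np.linalg.lstsq(np.c_[d,-e],q-p,rcond=None)[0]
    A=p+s[0]*d;B=q+s[1]*e
    return (A+B)/2,np.linalg.norm(A-B)
def proj(n,P):
    f,cx,cy,p,o=I[n]; c=R.from_rotvec(o).inv().apply(np.array(P)-p); return cx+f*c[0]/-c[2], cy-f*c[1]/-c[2]
S=lambda x,y:(230+(x+.5)/4.6-.5,240+(y+.5)/4.6-.5)
T=lambda x,y:(165+(x+.5)/5-.5,235+(y+.5)/5-.5)
E
python3 - <<'E'
from h import *
np.set_printoptions(precision=4,suppress=True)
for n,a,b in [("ring",(400,289),(141,420)),("bar",(160,140),(174,127)),("bolt1",(392,522),(111,494)),("bolt2",(479,455),(219,498)),("boxcorner near-left",(360,360),(66,445)),("near right",(485,272),(243,468)),("paddle topL",(237,75),(92,228)),]:
    print(n,*tri(S(*a),T(*b)))
for n,c in [("farL",(107,108)),("farR",(257,110)),("nearR",(240,470)),("nearL",(66,448))]: print(n,onz('top',*T(*c),.08),onz('top',*T(*c),.09))
for c in [(85,180),(360,360),(485,272),(200,110)]: print(onz('scene',*S(*c),.08))
E
```

```text
ring [0.4342 0.1602 0.0826] 0.002601022940313346
bar [0.5456 0.1367 0.0843] 0.0015130119240784779
bolt1 [0.4191 0.186  0.0122] 0.003409617898253817
bolt2 [0.4102 0.1427 0.0116] 0.0023253196870903093
boxcorner near-left [0.4309 0.1904 0.0765] 0.0035383980448694037
near right [0.4159 0.126  0.0733] 0.011087360502756606
paddle topL [0.4955 0.1624 0.1429] 0.002631726333572019
farL [0.5582 0.1628 0.08  ] [0.5551 0.1612 0.09  ]
farR [0.5479 0.1034 0.08  ] [0.5449 0.1024 0.09  ]
nearR [0.409  0.1248 0.08  ] [0.4076 0.1236 0.09  ]
nearL [0.4275 0.1892 0.08  ] [0.4258 0.1873 0.09  ]
[0.5578 0.1663 0.08  ]
[0.4308 0.1941 0.08  ]
[0.4181 0.1343 0.08  ]
[0.549  0.1074 0.08  ]
```

```bash
cat >> h.py <<'E'
C=np.array([.488,.148,.048]); YAW=np.radians(-11.8)
bx=np.array([np.cos(YAW),np.sin(YAW),0]);by=np.array([-np.sin(YAW),np.cos(YAW),0]);bz=np.array([0,0,1.])
sgn=1
def pose(x,z,tilt,sg=None):
    """tip target at box x, world z; tool leaning so that its axis back from tip leans by tilt toward +x"""
    sg=sg or sgn
    y=-(bx*np.sin(tilt)+bz*np.cos(tilt)); zz=sg*by; xx=np.cross(y,zz)
    P=np.array([C[0],C[1],0])+bx*x+bz*z
    return P,R.from_matrix(np.c_[xx,y,zz])
def rel(P,Q,p0,q0):
    return q0.inv().apply(P-p0)*1000, np.degrees((q0.inv()*Q).as_rotvec())
np.set_printoptions(precision=2,suppress=True)
E
python3 - <<'E'
from h import *
from plant import r
s=r.observe();q=R.from_rotvec(s['ee_rot']);print(q.as_matrix())
for sg in(1,-1):
  for a in [(.05,.2,0),(.05,.11,0)]: print(sg,rel(*pose(*a,sg),s['eef_pos'],q))
E
```

```text
[[-0.94 -0.    0.34]
 [-0.34  0.   -0.94]
 [-0.   -1.   -0.  ]]
1 (array([-551.49,   14.77, -519.28]), array([   0.01, -148.1 ,   -0.13]))
1 (array([-551.46,  104.77, -519.13]), array([   0.01, -148.1 ,   -0.13]))
-1 (array([-551.49,   14.77, -519.28]), array([ 0.1 , 31.9 ,  0.01]))
-1 (array([-551.46,  104.77, -519.13]), array([ 0.1 , 31.9 ,  0.01]))
```

Call:
{"op": "drive_tool", "data": {"targets": [{"grip":0,"tx":-0.03,"ty":0,"tz":-0.028,"ry":2},{"grip":0,"tx":-0.07,"ty":0,"tz":-0.065,"ry":5},{"grip":0,"tx":-0.11,"ty":0,"tz":-0.104,"ry":8},{"grip":0,"tx":-0.15,"ty":0,"tz":-0.141,"ry":10},{"grip":0,"tx":-0.19,"ty":0,"tz":-0.179,"ry":12},{"grip":0,"tx":-0.23,"ty":0,"tz":-0.217,"ry":15},{"grip":0,"tx":-0.27,"ty":0,"tz":-0.254,"ry":18},{"grip":0,"tx":-0.31,"ty":0,"tz":-0.292,"ry":20},{"grip":0,"tx":-0.35,"ty":0,"tz":-0.33,"ry":23},{"grip":0,"tx":-0.39,"ty":0,"tz":-0.367,"ry":26},{"grip":0,"tx":-0.43,"ty":0,"tz":-0.405,"ry":29},{"grip":0,"tx":-0.46,"ty":0,"tz":-0.433,"ry":31.9}], "force": 10}}

```text
schema error: expected keys grip, tx, ty, tz, rx, ry, rz
```

```bash
sed -i 's/^sgn=1/sgn=-1/' h.py; python3 - <<'E'
from h import *
from plant import r
s=r.observe();q=R.from_rotvec(s['ee_rot']);print(s['time_s'],s['eef_pos'],s['force'],s['joint_positions'],s['gripper_width'])
for a in [(.05,.2,0),(.05,.11,0)]: print(rel(*pose(*a),s['eef_pos'],q))
E
```

```text
0.1 [ 0.2  -0.54  0.21] [-0.15  0.39  0.87] [-1.43  0.16  1.6  -0.    1.39 -0.21] 0.09150068877969635
(array([-551.49,   14.77, -519.28]), array([ 0.1 , 31.9 ,  0.01]))
(array([-551.46,  104.77, -519.13]), array([ 0.1 , 31.9 ,  0.01]))
```

Call:
{"op": "drive_tool", "data": {"targets": [{"grip":0,"tx":-0.03,"ty":0,"tz":-0.028,"rx":0,"ry":2,"rz":0},{"grip":0,"tx":-0.07,"ty":0,"tz":-0.065,"rx":0,"ry":5,"rz":0},{"grip":0,"tx":-0.11,"ty":0,"tz":-0.104,"rx":0,"ry":8,"rz":0},{"grip":0,"tx":-0.15,"ty":0,"tz":-0.141,"rx":0,"ry":10,"rz":0},{"grip":0,"tx":-0.19,"ty":0,"tz":-0.179,"rx":0,"ry":12,"rz":0},{"grip":0,"tx":-0.23,"ty":0,"tz":-0.217,"rx":0,"ry":15,"rz":0},{"grip":0,"tx":-0.27,"ty":0,"tz":-0.254,"rx":0,"ry":18,"rz":0},{"grip":0,"tx":-0.31,"ty":0,"tz":-0.292,"rx":0,"ry":20,"rz":0},{"grip":0,"tx":-0.35,"ty":0,"tz":-0.33,"rx":0,"ry":23,"rz":0},{"grip":0,"tx":-0.39,"ty":0,"tz":-0.367,"rx":0,"ry":26,"rz":0},{"grip":0,"tx":-0.43,"ty":0,"tz":-0.405,"rx":0,"ry":29,"rz":0},{"grip":0,"tx":-0.46,"ty":0,"tz":-0.433,"rx":0,"ry":31.9,"rz":0}], "force": 10}}

```text
time_s: 1.6
eef_pos: [0.4811, 0.027, 0.2143]
ee_rot: [-0.218, -2.113, 2.112]
force: [-0.1, -0.5, 0.2]
gripper_width: 0.0007
```

```bash
python3 - <<'E'
from h import *
from plant import r
s=r.observe();q=R.from_rotvec(s['ee_rot']);print(s['time_s'],s['eef_pos'],s['force'],s['joint_positions'],s['gripper_width'])
for a in [(.05,.2,0),(.05,.11,0)]: print(rel(*pose(*a),s['eef_pos'],q))
E
```

```text
1.6 [0.48 0.03 0.21] [-0.09 -0.51  0.24] [-0.2  -0.09  1.85  0.    1.38  1.58] 0.0007029520651499904
(array([ -32.03,   14.26, -119.92]), array([ 0.  , -0.01,  0.03]))
(array([ -32.07,  104.26, -119.91]), array([ 0.  , -0.01,  0.03]))
```

Call:
{"op": "drive_tool", "data": {"targets": [{"grip":0,"tx":-0.01,"ty":0,"tz":-0.04,"rx":0,"ry":0,"rz":0},{"grip":0,"tx":-0.02,"ty":0,"tz":-0.08,"rx":0,"ry":0,"rz":0},{"grip":0,"tx":-0.032,"ty":0,"tz":-0.12,"rx":0,"ry":0,"rz":0},{"grip":0,"tx":-0.032,"ty":0.03,"tz":-0.12,"rx":0,"ry":0,"rz":0},{"grip":0,"tx":-0.032,"ty":0.06,"tz":-0.12,"rx":0,"ry":0,"rz":0},{"grip":0,"tx":-0.032,"ty":0.088,"tz":-0.12,"rx":0,"ry":0,"rz":0},{"grip":0,"tx":-0.032,"ty":0.088,"tz":-0.12,"rx":0,"ry":0,"rz":0}]}}

```text
time_s: 2.48
eef_pos: [0.5342, 0.1356, 0.1239]
ee_rot: [-0.211, -2.109, 2.111]
force: [-0.0, -0.1, 0.7]
gripper_width: 0.0006
```

```bash
cat >> h.py <<'E'
def off(th,tilt,r=.078,push=0):
    u=np.array([np.sin(th),np.cos(th)]);n=np.array([np.cos(th),-np.sin(th)])
    c=r*u+(.006-push)*n+np.array([0,.048])+.010*np.array([np.cos(tilt),-np.sin(tilt)])
    return pose(c[0],c[1],tilt)
def on(th,tilt,r=.078,push=0):
    u=np.array([np.sin(th),np.cos(th)]);n=np.array([np.cos(th),-np.sin(th)])
    c=r*u-(.006-push)*n+np.array([0,.048])-.010*np.array([np.cos(tilt),-np.sin(tilt)])
    return pose(c[0],c[1],tilt)
def box(P): d=np.array(P)-[C[0],C[1],0]; return d@bx,d@by,d[2]
E
python3 - <<'E'
from h import *
from plant import r
import cv2
s=r.observe();q=R.from_rotvec(s['ee_rot']);print(s['time_s'],s['eef_pos'],s['force'],s['joint_positions'])
print(np.array(box(s['eef_pos']))*1000)
ims=[cv2.resize(r.camera(n)[v:v+150,u:u+150,::-1],None,fx=2.6,fy=2.6,interpolation=cv2.INTER_CUBIC) for n,u,v in (("scene",215,225),("top",125,215))]
cv2.imwrite("pics/1.png",cv2.hconcat(ims))
for t in np.arange(0,-.86,-.05): print(round(t,2),*rel(*off(t,.6*t),s['eef_pos'],q))
E
```

```text
2.475 [0.53 0.14 0.12] [-0.01 -0.1   0.71] [0.03 0.19 1.75 0.   1.21 1.81]
[ 47.78  -2.66 123.85]
0.0 [31.8  -1.96 -2.66] [-0.08  0.    0.35]
-0.05 [35.71 -2.44 -2.66] [-0.08  0.01  2.07]
-0.1 [39.64 -2.72 -2.66] [-0.08  0.01  3.79]
-0.15 [43.57 -2.81 -2.66] [-0.08  0.01  5.5 ]
-0.2 [47.49 -2.7  -2.66] [-0.08  0.01  7.22]
-0.25 [51.4  -2.39 -2.66] [-0.08  0.01  8.94]
-0.3 [55.28 -1.9  -2.66] [-0.08  0.01 10.66]
-0.35 [59.12 -1.21 -2.66] [-0.08  0.01 12.38]
-0.4 [62.92 -0.33 -2.66] [-0.08  0.01 14.1 ]
-0.45 [66.67  0.74 -2.66] [-0.08  0.02 15.82]
-0.5 [70.35  1.99 -2.67] [-0.08  0.02 17.54]
-0.55 [73.96  3.42 -2.67] [-0.08  0.02 19.26]
-0.6 [77.49  5.03 -2.67] [-0.08  0.02 20.97]
-0.65 [80.92  6.81 -2.67] [-0.08  0.02 22.69]
-0.7 [84.26  8.76 -2.68] [-0.08  0.02 24.41]
-0.75 [87.49 10.87 -2.68] [-0.08  0.02 26.13]
-0.8 [90.61 13.13 -2.68] [-0.08  0.02 27.85]
-0.85 [93.6  15.55 -2.69] [-0.08  0.03 29.57]
```

View pics/1.png

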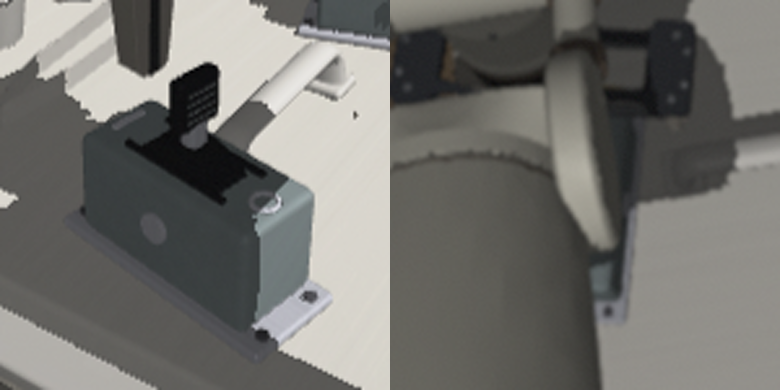

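The shut fingers stand on the ON side of the paddle (scene half, about 140,70), clear of it. I'll now approach it and push.

Call:
{"op": "drive_tool", "data": {"targets": [{"grip":0,"tx":0.012,"ty":-0.001,"tz":-0.0026,"rx":0,"ry":0,"rz":0.2},{"grip":0,"tx":0.024,"ty":-0.002,"tz":-0.0026,"rx":0,"ry":0,"rz":0.4},{"grip":0,"tx":0.028,"ty":-0.002,"tz":-0.0026,"rx":0,"ry":0,"rz":0.4},{"grip":0,"tx":0.032,"ty":-0.002,"tz":-0.0026,"rx":0,"ry":0,"rz":0.4},{"grip":0,"tx":0.034,"ty":-0.0022,"tz":-0.0026,"rx":0,"ry":0,"rz":1},{"grip":0,"tx":0.036,"ty":-0.0024,"tz":-0.0026,"rx":0,"ry":0,"rz":2},{"grip":0,"tx":0.038,"ty":-0.0026,"tz":-0.0026,"rx":0,"ry":0,"rz":3}]}}

```text
time_s: 3.45
eef_pos: [0.5003, 0.1459, 0.1295]
ee_rot: [-0.279, -2.131, 2.142]
force: [1.0, 0.7, 1.3]
gripper_width: 0.0005
```

```bash
cat > st.py <<'E'
from h import *
from plant import r
s=r.observe();q=R.from_rotvec(s['ee_rot']);F=s['force']
print(s['time_s'],'boxF',F@bx,F@by,F[2],'box',np.array(box(s['eef_pos']))*1000,'tilt',np.degrees(np.arctan2(*[-(q.as_matrix()[:,1]@v) for v in(bx,bz)])),s['joint_positions'])
E
python3 st.py
```

```text
3.45 boxF 0.8590795457818344 0.8687422479162671 1.2811436063874375 box [ 12.46   0.51 129.55] tilt -3.1223378789622425 [ 0.06  0.06  1.88 -0.02  1.15  1.84]
```

```bash
cat > pl.py <<'E'
import sys
from h import *
from plant import r
s=r.observe();q=R.from_rotvec(s['ee_rot']);f=off if sys.argv[1]=='off' else on
k=float(sys.argv[5]) if len(sys.argv)>5 else .6
for t in np.arange(float(sys.argv[2]),float(sys.argv[3]),float(sys.argv[4])): print(round(t,2),*rel(*f(t,k*t),s['eef_pos'],q))
E
python3 pl.py off 0 -.5 -.05
```

```text
0.0 [-3.34  3.73  0.51] [ 0.01 -0.01 -3.12]
-0.05 [0.54 3.02 0.51] [ 0.01 -0.01 -1.4 ]
-0.1 [4.44 2.5  0.51] [ 0.01 -0.01  0.32]
-0.15 [8.36 2.17 0.51] [ 0.01 -0.01  2.03]
-0.2 [12.28  2.04  0.51] [ 0.01 -0.01  3.75]
-0.25 [16.2   2.11  0.51] [ 0.01 -0.01  5.47]
-0.3 [20.1   2.37  0.51] [ 0.01 -0.01  7.19]
-0.35 [23.98  2.83  0.51] [ 0.01 -0.01  8.91]
-0.4 [27.83  3.48  0.51] [ 0.01 -0.01 10.63]
-0.45 [31.63  4.32  0.51] [ 0.01 -0.01 12.35]
```

Call:
{"op": "drive_tool", "data": {"targets": [{"grip":0,"tx":0.002,"ty":0.001,"tz":0.0005,"rx":0,"ry":0,"rz":0},{"grip":0,"tx":0.004,"ty":0.002,"tz":0.0005,"rx":0,"ry":0,"rz":0.3},{"grip":0,"tx":0.006,"ty":0.002,"tz":0.0005,"rx":0,"ry":0,"rz":1.2},{"grip":0,"tx":0.008,"ty":0.002,"tz":0.0005,"rx":0,"ry":0,"rz":2}]}}

```text
time_s: 3.95
eef_pos: [0.4935, 0.1467, 0.1272]
ee_rot: [-0.321, -2.142, 2.163]
force: [8.5, -1.6, -3.4]
gripper_width: 0.0006
```

```bash
python3 st.py
```

```text
3.95 boxF 8.662409755160924 0.14650972223011616 -3.3516630271503853 box [  5.64  -0.11 127.2 ] tilt -5.270140345402545 [ 0.07  0.02  1.92 -0.03  1.1   1.86]
```

Call:
{"op": "drive_tool", "data": {"targets": [{"grip":0,"tx":0.001,"ty":0,"tz":0,"rx":0,"ry":0,"rz":0.4},{"grip":0,"tx":0.002,"ty":0,"tz":0,"rx":0,"ry":0,"rz":0.8}]}}

```text
time_s: 4.2
eef_pos: [0.4924, 0.147, 0.1273]
ee_rot: [-0.34, -2.147, 2.171]
force: [10.3, -2.0, -3.6]
gripper_width: 0.0004
```

```bash
python3 st.py
```

```text
4.2 boxF 10.49171467851123 0.10745764981178008 -3.6294132084318353 box [  4.48  -0.09 127.29] tilt -6.17591557692632 [ 0.07  0.01  1.94 -0.03  1.09  1.86]
```

```bash
cat > look.py <<'E'
import sys,cv2
from plant import r
im=r.camera("scene")[215:345,215:355,::-1]
cv2.imwrite(f"pics/{sys.argv[1]}.png",cv2.resize(im,None,fx=4.5,fy=4.5,interpolation=cv2.INTER_CUBIC))
E
python3 look.py 2; python3 st.py
```

```text
4.25 boxF 10.404706897943353 -0.14623630459614567 -3.017029230482197 box [  4.35  -0.11 127.24] tilt -6.181353843136972 [ 0.07  0.01  1.94 -0.03  1.09  1.86]
```

View pics/2.png

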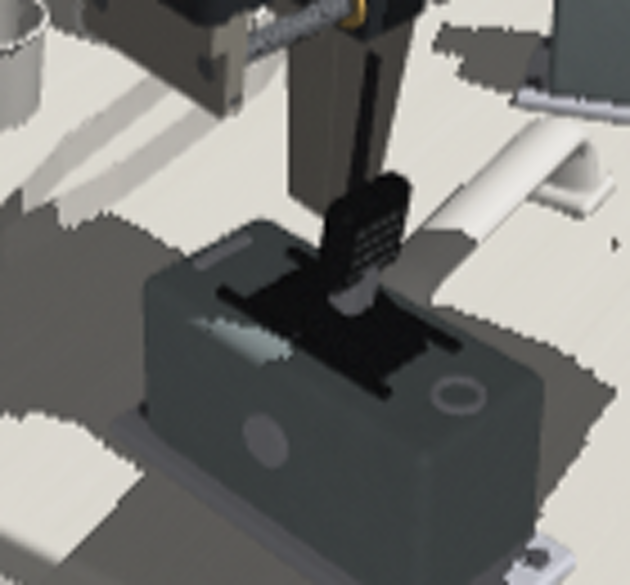

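The paddle (about 365,235) now leans toward OFF with the fingers behind it, and there is a steady 10–11 N. This is the stiff region, so I'll go on in small steps.

Call:
{"op": "drive_tool", "data": {"targets": [{"grip":0,"tx":0.001,"ty":0.0005,"tz":0,"rx":0,"ry":0,"rz":0.5},{"grip":0,"tx":0.002,"ty":0.001,"tz":0,"rx":0,"ry":0,"rz":1},{"grip":0,"tx":0.003,"ty":0.001,"tz":0,"rx":0,"ry":0,"rz":1.5}]}}

```text
time_s: 4.62
eef_pos: [0.491, 0.1473, 0.1273]
ee_rot: [-0.374, -2.156, 2.186]
force: [10.9, -3.5, -0.8]
gripper_width: 0.0006
```

```bash
python3 st.py
```

```text
4.625 boxF 11.32847654740351 -1.162418722322764 -0.8043095114900233 box [  3.03  -0.06 127.3 ] tilt -7.860741671339866 [ 0.08 -0.01  1.97 -0.04  1.06  1.88]
```

Call:
{"op": "drive_tool", "data": {"targets": [{"grip":0,"tx":0.001,"ty":0,"tz":0,"rx":0,"ry":0,"rz":0.4},{"grip":0,"tx":0.002,"ty":0,"tz":0,"rx":0,"ry":0,"rz":0.8}]}}

```text
time_s: 4.88
eef_pos: [0.4895, 0.1476, 0.1273]
ee_rot: [-0.391, -2.161, 2.193]
force: [12.7, -3.9, -1.3]
gripper_width: 0.0002
```

```bash
python3 st.py
```

```text
4.875 boxF 13.184745564571042 -1.2234567289082605 -1.2876840331691375 box [  1.54  -0.08 127.25] tilt -8.725080630458757 [ 0.08 -0.03  1.98 -0.05  1.04  1.88]
```

```bash
python3 look.py 3; python3 st.py; python3 -c "
import cv2;from plant import r
cv2.imwrite('pics/3b.png',r.camera('scene')[:,:,::-1])"
```

```text
4.925 boxF 12.378515401484467 -2.304631851587564 -0.27526004823777694 box [  1.35  -0.06 127.19] tilt -8.728188979614309 [ 0.08 -0.03  1.98 -0.05  1.04  1.88]
```

View pics/3.png

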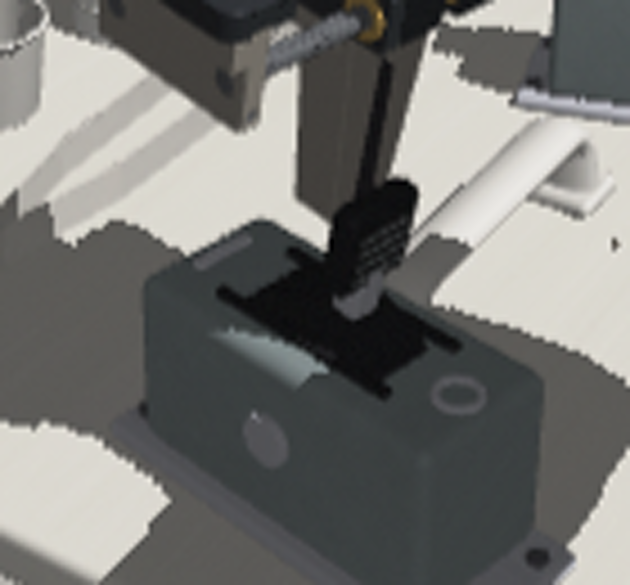

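View pics/3b.png

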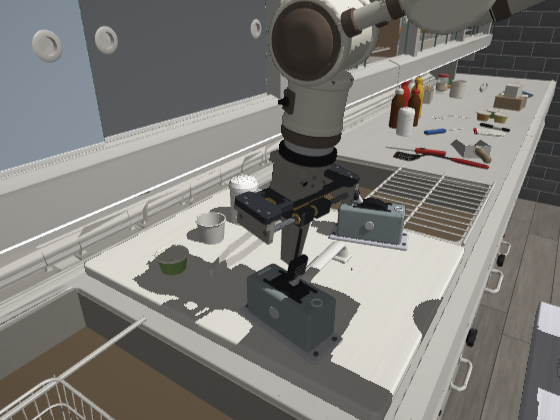

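```bash
python3 - <<'E'
from h import *
for t in np.arange(.1,-.8,-.1):
  o=[]
  for y in(.017,-.017):
    for x in(.006,-.006):
      u=np.array([np.sin(t),np.cos(t)]);n=np.array([np.cos(t),-np.sin(t)]); c=.094*u+x*n
      P=C+bx*c[0]+bz*c[1]+by*y; p=np.array(proj('scene',P)); o.append((p-215)*4.5)
  print(round(t,1),*o)
E
```

```text
0.1 [275.11 179.38] [300.55 190.27] [345.71 142.04] [371.21 152.09]
0.0 [294.99 187.55] [321.06 201.85] [365.64 149.57] [391.7  162.93]
-0.1 [315.39 198.41] [341.8  216.04] [386.04 159.69] [412.35 176.29]
-0.2 [336.09 211.89] [362.51 232.73] [406.67 172.37] [432.92 192.09]
-0.3 [356.83 227.9 ] [382.92 251.77] [427.29 187.51] [453.13 210.18]
-0.4 [377.35 246.31] [402.77 272.96] [447.63 204.99] [472.73 230.37]
-0.5 [397.38 266.93] [421.78 296.07] [467.42 224.62] [491.44 252.45]
-0.6 [416.65 289.54] [439.68 320.81] [486.4  246.21] [509.01 276.15]
-0.7 [434.88 313.86] [456.22 346.88] [504.31 269.49] [525.17 301.16]
```

Call:
{"op": "drive_tool", "data": {"targets": [{"grip":0,"tx":0,"ty":0,"tz":0,"rx":0,"ry":0,"rz":0},{"grip":0,"tx":0,"ty":0,"tz":0,"rx":0,"ry":0,"rz":0}]}}

```text
time_s: 5.22
eef_pos: [0.4893, 0.1477, 0.1272]
ee_rot: [-0.39, -2.16, 2.193]
force: [10.7, -3.0, -0.5]
gripper_width: 0.0005
```

```bash
python3 st.py
```

```text
5.225 boxF 11.129060600284976 -0.7421689230153157 -0.47213065814479693 box [  1.35  -0.06 127.2 ] tilt -8.681311071754655 [ 0.08 -0.03  1.98 -0.05  1.04  1.88]
```

```bash
python3 pl.py off -.14 -.7 -.04 .8; python3 pl.py off -.16 -.3 -.1 .8
```

```text
-0.14 [-3.6   0.55 -0.06] [ 0.04 -0.   -2.26]
-0.18 [-0.49  0.02 -0.06] [ 0.04 -0.01 -0.43]
-0.22 [ 2.64 -0.39 -0.06] [ 0.04 -0.01  1.4 ]
-0.26 [ 5.79 -0.67 -0.06] [ 0.04 -0.01  3.24]
-0.3 [ 8.93 -0.83 -0.06] [ 0.04 -0.01  5.07]
-0.34 [12.08 -0.86 -0.06] [ 0.04 -0.01  6.9 ]
-0.38 [15.23 -0.77 -0.06] [ 0.04 -0.01  8.74]
-0.42 [18.37 -0.55 -0.06] [ 0.04 -0.01 10.57]
-0.46 [21.49 -0.2  -0.06] [ 0.04 -0.01 12.4 ]
-0.5 [24.59  0.26 -0.06] [ 0.04 -0.01 14.24]
-0.54 [27.67  0.86 -0.06] [ 0.04 -0.01 16.07]
-0.58 [30.73  1.57 -0.05] [ 0.04 -0.01 17.9 ]
-0.62 [33.74  2.4  -0.05] [ 0.04 -0.01 19.74]
-0.66 [36.72  3.35 -0.05] [ 0.04 -0.01 21.57]
-0.16 [-2.05  0.27 -0.06] [ 0.04 -0.01 -1.35]
-0.26 [ 5.79 -0.67 -0.06] [ 0.04 -0.01  3.24]
```

Call:
{"op": "drive_tool", "data": {"targets": [{"grip":0,"tx":0.001,"ty":0,"tz":0,"rx":0,"ry":0,"rz":0.6},{"grip":0,"tx":0.002,"ty":-0.0003,"tz":0,"rx":0,"ry":0,"rz":1.2},{"grip":0,"tx":0.003,"ty":-0.0004,"tz":0,"rx":0,"ry":0,"rz":1.8}]}}

```text
time_s: 5.6
eef_pos: [0.4861, 0.1483, 0.1271]
ee_rot: [-0.427, -2.169, 2.209]
force: [11.0, -3.5, -0.1]
gripper_width: 0.0006
```

```bash
python3 st.py
```

```text
5.6 boxF 11.528019940216438 -1.183638151772842 -0.07754009859599442 box [ -1.97  -0.07 127.07] tilt -10.458968485258305 [ 0.09 -0.06  2.01 -0.06  1.01  1.9 ]
```

Good: it moved 3.3 mm at a steady 11.5 N, so this is the stiff plateau. I'll continue.

Call:
{"op": "drive_tool", "data": {"targets": [{"grip":0,"tx":0.001,"ty":0,"tz":0,"rx":0,"ry":0,"rz":0.6},{"grip":0,"tx":0.002,"ty":-0.0001,"tz":0,"rx":0,"ry":0,"rz":1.2},{"grip":0,"tx":0.003,"ty":-0.0002,"tz":0,"rx":0,"ry":0,"rz":1.8},{"grip":0,"tx":0.004,"ty":-0.0003,"tz":0,"rx":0,"ry":0,"rz":2.4}]}}

```text
time_s: 6.1
eef_pos: [0.4819, 0.1492, 0.1267]
ee_rot: [0.472, 2.162, -2.212]
force: [10.6, -3.1, -0.9]
gripper_width: 0.0005
```

```bash
python3 st.py
```

```text
6.1 boxF 11.01240188030984 -0.9035240102510862 -0.9090283141343635 box [ -6.24  -0.05 126.69] tilt -12.826183422017994 [ 0.1  -0.09  2.05 -0.08  0.97  1.92]
```

Call:
{"op": "drive_tool", "data": {"targets": [{"grip":0,"tx":0.001,"ty":0,"tz":0,"rx":0,"ry":0,"rz":0.6},{"grip":0,"tx":0.002,"ty":0,"tz":0,"rx":0,"ry":0,"rz":1.2},{"grip":0,"tx":0.003,"ty":-0.0001,"tz":0,"rx":0,"ry":0,"rz":1.8},{"grip":0,"tx":0.004,"ty":-0.0001,"tz":0,"rx":0,"ry":0,"rz":2.4}]}}

```text
time_s: 6.6
eef_pos: [0.4779, 0.1501, 0.1261]
ee_rot: [0.512, 2.132, -2.19]
force: [9.3, -3.4, 0.0]
gripper_width: 0.0006
```

```bash
python3 st.py; python3 look.py 4
```

```text
6.6 boxF 9.816970034105022 -1.3982759981845938 0.042395149477702954 box [-10.35  -0.02 126.06] tilt -15.204092230302024 [ 0.12 -0.13  2.09 -0.1   0.93  1.95]
```

View pics/4.png

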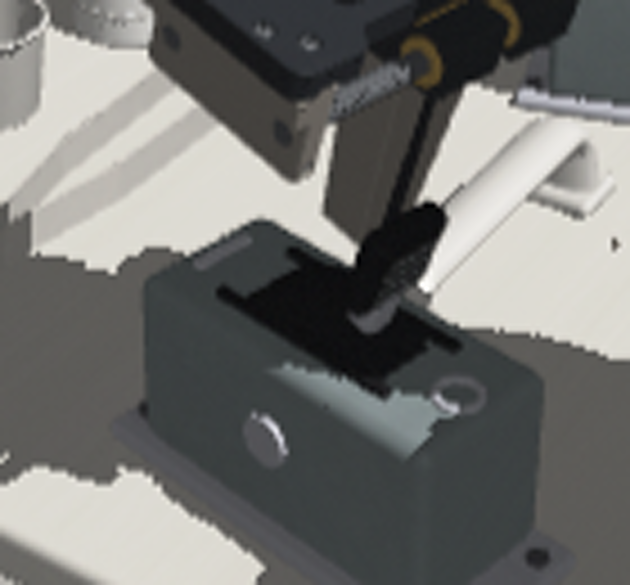

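The paddle's top corner, at about (443,205), puts the lever near -0.27 rad. The plateau is about 10 N.

Call:
{"op": "drive_tool", "data": {"targets": [{"grip":0,"tx":0.001,"ty":0,"tz":0,"rx":0,"ry":0,"rz":0.6},{"grip":0,"tx":0.002,"ty":0,"tz":0,"rx":0,"ry":0,"rz":1.2},{"grip":0,"tx":0.003,"ty":0.0001,"tz":0,"rx":0,"ry":0,"rz":1.8},{"grip":0,"tx":0.004,"ty":0.0001,"tz":0,"rx":0,"ry":0,"rz":2.4}]}}

```text
time_s: 7.15
eef_pos: [0.4741, 0.1509, 0.1252]
ee_rot: [0.551, 2.102, -2.169]
force: [8.5, -4.8, 2.7]
gripper_width: 0.0006
```

```bash
python3 st.py
```

```text
7.15 boxF 9.295057531435972 -3.002514791718517 2.7113423284868006 box [-14.24   0.01 125.24] tilt -17.59243236886293 [ 0.13 -0.16  2.13 -0.13  0.88  1.97]
```

Call:
{"op": "drive_tool", "data": {"targets": [{"grip":0,"tx":0.001,"ty":0,"tz":0,"rx":0,"ry":0,"rz":0.6},{"grip":0,"tx":0.002,"ty":0,"tz":0,"rx":0,"ry":0,"rz":1.2},{"grip":0,"tx":0.003,"ty":0.0002,"tz":0,"rx":0,"ry":0,"rz":1.8}]}}

```text
time_s: 7.52
eef_pos: [0.4716, 0.1515, 0.1246]
ee_rot: [0.58, 2.078, -2.152]
force: [7.7, -4.9, 5.6]
gripper_width: 0.0004
```

```bash
python3 st.py
```

```text
7.525 boxF 8.548500132001845 -3.1814974568563716 5.57090694413638 box [-16.81   0.07 124.59] tilt -19.430647252566 [ 0.14 -0.18  2.16 -0.15  0.85  2.  ]
```

Call:
{"op": "drive_tool", "data": {"targets": [{"grip":0,"tx":0.001,"ty":0,"tz":0,"rx":0,"ry":0,"rz":0.6},{"grip":0,"tx":0.002,"ty":-0.0003,"tz":0,"rx":0,"ry":0,"rz":1.2},{"grip":0,"tx":0.003,"ty":-0.0003,"tz":0,"rx":0,"ry":0,"rz":1.8}]}}

```text
time_s: 7.9
eef_pos: [0.4682, 0.1522, 0.1236]
ee_rot: [0.607, 2.056, -2.135]
force: [7.0, -5.0, 3.4]
gripper_width: 0.0009
```

```bash
python3 st.py; python3 look.py 5
```

```text
7.9 boxF 7.87970779769473 -3.4620975158761187 3.364219593789578 box [-20.25   0.04 123.59] tilt -21.161323890200716 [ 0.15 -0.21  2.19 -0.17  0.82  2.03]
```

View pics/5.png

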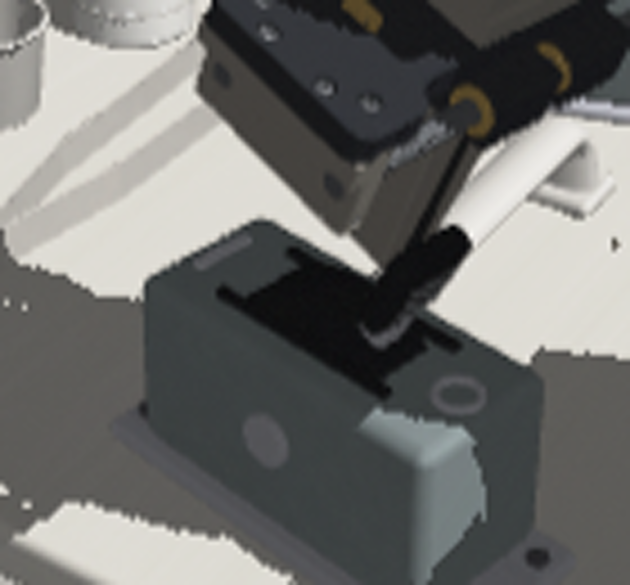

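The top corner, at about (470,232), puts the lever near -0.4 rad. There is no stop yet.

Call:
{"op": "drive_tool", "data": {"targets": [{"grip":0,"tx":0.001,"ty":0,"tz":0,"rx":0,"ry":0,"rz":0.6},{"grip":0,"tx":0.002,"ty":0.0001,"tz":0,"rx":0,"ry":0,"rz":1.2},{"grip":0,"tx":0.003,"ty":0.0002,"tz":0,"rx":0,"ry":0,"rz":1.8}]}}

```text
time_s: 8.32
eef_pos: [0.4656, 0.1528, 0.1227]
ee_rot: [0.635, 2.032, -2.118]
force: [5.6, -4.0, 5.7]
gripper_width: 0.0004
```

```bash
python3 st.py
```

```text
8.325 boxF 6.2788780282953 -2.734155891850449 5.74494349767547 box [-22.88   0.11 122.66] tilt -22.973908280897128 [ 0.16 -0.23  2.22 -0.2   0.79  2.06]
```

Call:
{"op": "drive_tool", "data": {"targets": [{"grip":0,"tx":0.001,"ty":0,"tz":0,"rx":0,"ry":0,"rz":0.5},{"grip":0,"tx":0.002,"ty":0.0,"tz":0,"rx":0,"ry":0,"rz":1},{"grip":0,"tx":0.003,"ty":0.0,"tz":0,"rx":0,"ry":0,"rz":1.6}]}}

```text
time_s: 8.7
eef_pos: [0.463, 0.1534, 0.1217]
ee_rot: [0.66, 2.011, -2.103]
force: [6.6, -5.1, 6.0]
gripper_width: 0.0006
```

```bash
python3 st.py
```

```text
8.7 boxF 7.500616132045499 -3.6144938196427914 6.028865700962469 box [-25.59   0.15 121.69] tilt -24.578234237983583 [ 0.18 -0.25  2.24 -0.23  0.76  2.09]
```

Call:
{"op": "drive_tool", "data": {"targets": [{"grip":0,"tx":0.001,"ty":0,"tz":0,"rx":0,"ry":0,"rz":0.6},{"grip":0,"tx":0.002,"ty":0.0,"tz":0,"rx":0,"ry":0,"rz":1.2}]}}

```text
time_s: 8.95
eef_pos: [0.4621, 0.1536, 0.1216]
ee_rot: [0.679, 1.994, -2.089]
force: [8.8, -6.6, 4.7]
gripper_width: 0.0008
```

```bash
python3 st.py
```

```text
8.95 boxF 10.01848805551203 -4.698231042721497 4.727994391107856 box [-26.54   0.19 121.58] tilt -25.905482577514686 [ 0.18 -0.26  2.26 -0.25  0.73  2.11]
```

Call:
{"op": "drive_tool", "data": {"targets": [{"grip":0,"tx":0.001,"ty":0.0002,"tz":0,"rx":0,"ry":0,"rz":0.3}]}}

```text
time_s: 9.07
eef_pos: [0.4617, 0.1537, 0.1215]
ee_rot: [0.685, 1.989, -2.086]
force: [9.6, -8.5, 6.8]
gripper_width: 0.0008
```

```bash
python3 st.py; python3 look.py 6; python3 st.py
```

```text
9.075 boxF 11.09106864552609 -6.332173134269823 6.802959098725777 box [-26.86   0.22 121.47] tilt -26.269897449402066 [ 0.19 -0.27  2.27 -0.26  0.73  2.12]
9.125 boxF 11.309596401121793 -4.454608347172012 5.922724768274269 box [-26.96   0.22 121.4 ] tilt -26.272628229602784 [ 0.19 -0.27  2.27 -0.26  0.73  2.12]
```

View pics/6.png

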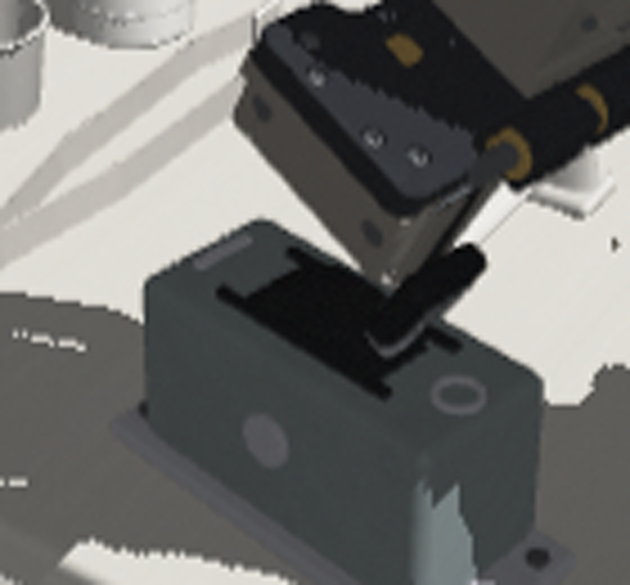

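The top corner, at about (485,255), puts the lever near -0.48 rad. Force is rising faster than motion, so this is likely the stop. I'll test with single-row steps.

Call:
{"op": "drive_tool", "data": {"targets": [{"grip":0,"tx":0.001,"ty":0,"tz":0,"rx":0,"ry":0,"rz":0}]}}

```text
time_s: 9.25
eef_pos: [0.4613, 0.1538, 0.1213]
ee_rot: [0.685, 1.989, -2.085]
force: [12.6, -9.3, 4.1]
gripper_width: 0.0
```

```bash
python3 st.py
```

```text
9.25 boxF 14.281373457594725 -6.530090651577471 4.077321745898484 box [-27.3    0.25 121.34] tilt -26.313609896233586 [ 0.19 -0.27  2.27 -0.26  0.73  2.12]
```

Call:
{"op": "drive_tool", "data": {"targets": [{"grip":0,"tx":0,"ty":0,"tz":0.001,"rx":0,"ry":0,"rz":0}]}}

```text
time_s: 9.38
eef_pos: [0.4612, 0.1535, 0.1214]
ee_rot: [0.686, 1.991, -2.083]
force: [12.9, -2.2, 3.3]
gripper_width: 0.0004
```

```bash
python3 st.py
```

```text
9.375 boxF 13.11220498108747 0.47993891089423624 3.3245253733783717 box [-27.31  -0.08 121.35] tilt -26.32360551854667 [ 0.18 -0.27  2.27 -0.25  0.73  2.11]
```

Call:
{"op": "drive_tool", "data": {"targets": [{"grip":0,"tx":0.001,"ty":0,"tz":0,"rx":0,"ry":0,"rz":0}]}}

```text
time_s: 9.5
eef_pos: [0.4609, 0.1537, 0.1213]
ee_rot: [0.687, 1.99, -2.082]
force: [16.1, -5.6, 1.6]
gripper_width: 0.0005
```

```bash
python3 st.py
```

```text
9.5 boxF 16.928324041199332 -2.167946683388101 1.5558062429076664 box [-27.66   0.01 121.27] tilt -26.40278897043481 [ 0.18 -0.27  2.27 -0.25  0.73  2.12]
```

Call:
{"op": "drive_tool", "data": {"targets": [{"grip":0,"tx":0.0002,"ty":0,"tz":0.0003,"rx":0,"ry":0,"rz":0},{"grip":0,"tx":0.0002,"ty":0,"tz":0.0003,"rx":0,"ry":0,"rz":0}]}}

```text
time_s: 9.75
eef_pos: [0.4609, 0.1536, 0.1213]
ee_rot: [0.688, 1.99, -2.081]
force: [16.1, -3.0, 0.9]
gripper_width: 0.0004
```

```bash
python3 st.py;python3 look.py 7; python3 st.py
```

```text
9.75 boxF 16.35435156915114 0.40012667100512367 0.9108345558690523 box [-27.69  -0.04 121.29] tilt -26.425797078048458 [ 0.18 -0.27  2.27 -0.25  0.72  2.11]
9.8 boxF 16.23919025379096 -1.480435458118194 2.239475467306632 box [-27.7   -0.04 121.28] tilt -26.423516150964808 [ 0.18 -0.27  2.27 -0.25  0.72  2.11]
```

View pics/7.png

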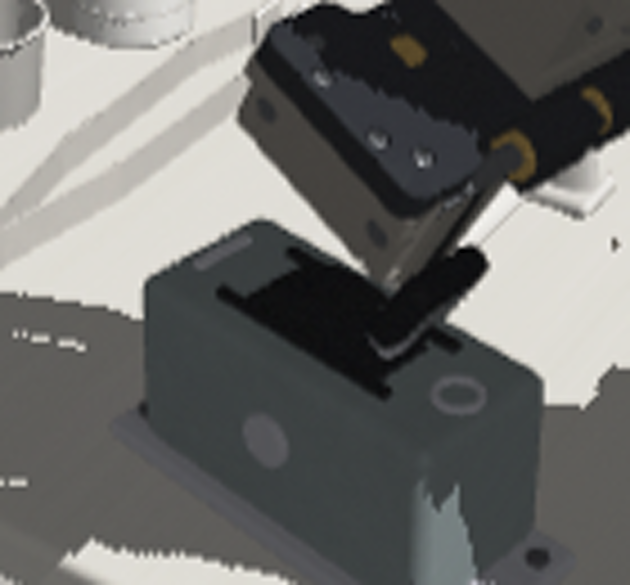

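The stop is at about -0.48 rad: 16–17 N held with no motion, against a plateau of about 9–11 N. Next I retreat, go over, and come down on the OFF side.

```bash
python3 - <<'E'
from h import *
from plant import r
s=r.observe();q=R.from_rotvec(s['ee_rot'])
for a in [(-.02,.21,-.3),(-.055,.21,-.15),(-.085,.21,0),(-.085,.116,0)]: print(a,*rel(*pose(*a),s['eef_pos'],q))
E
```

```text
(-0.02, 0.21, -0.3) [-46.38 -76.02  -0.33] [ 0.22  0.02 -9.23]
(-0.055, 0.21, -0.15) [-15.04 -91.6   -0.39] [  0.22   0.04 -17.83]
(-0.085, 0.21, 0) [  11.83 -104.95   -0.44] [  0.21   0.05 -26.42]
(-0.085, 0.116, 0) [ 53.66 -20.77  -0.12] [  0.21   0.05 -26.42]
```

Call:
{"op": "drive_tool", "data": {"targets": [{"grip":0,"tx":-0.01,"ty":0,"tz":0,"rx":0,"ry":0,"rz":0},{"grip":0,"tx":-0.025,"ty":-0.015,"tz":0,"rx":0,"ry":0,"rz":-2},{"grip":0,"tx":-0.04,"ty":-0.05,"tz":0,"rx":0,"ry":0,"rz":-6},{"grip":0,"tx":-0.046,"ty":-0.076,"tz":0,"rx":0,"ry":0,"rz":-9},{"grip":0,"tx":-0.03,"ty":-0.085,"tz":0,"rx":0,"ry":0,"rz":-14},{"grip":0,"tx":-0.015,"ty":-0.092,"tz":0,"rx":0,"ry":0,"rz":-18},{"grip":0,"tx":0,"ty":-0.099,"tz":0,"rx":0,"ry":0,"rz":-22},{"grip":0,"tx":0.012,"ty":-0.105,"tz":0,"rx":0.2,"ry":0,"rz":-26.4},{"grip":0,"tx":0.012,"ty":-0.105,"tz":0,"rx":0.2,"ry":0,"rz":-26.4},{"grip":0,"tx":0.012,"ty":-0.105,"tz":0,"rx":0.2,"ry":0,"rz":-26.4}]}}

```text
time_s: 11.05
eef_pos: [0.3997, 0.1649, 0.2051]
ee_rot: [-0.203, -2.104, 2.108]
force: [0.1, -1.0, 0.3]
gripper_width: 0.0004
```

```bash
python3 st.py; python3 look.py 8
```

```text
11.05 boxF 0.3275483097640908 -0.924618911876293 0.342023336864609 box [-89.92  -1.48 205.13] tilt 0.8203846005035335 [ 0.11 -0.21  1.98  0.    1.39  1.89]
```

View pics/8.png

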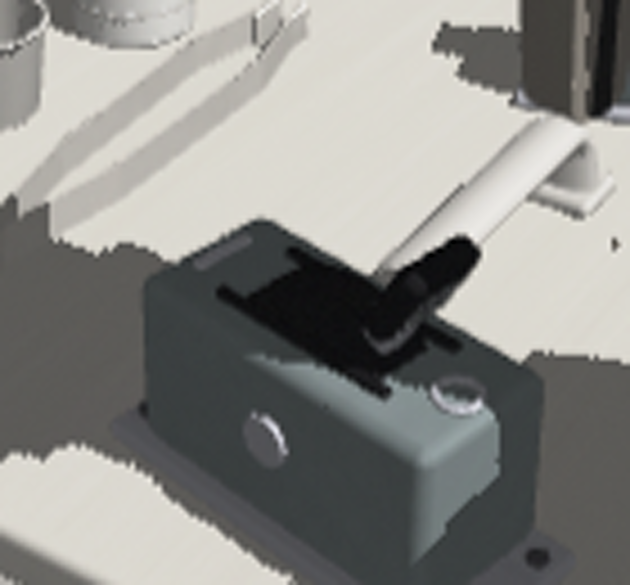

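The lever stays leaning to OFF, with its top corner at about (478,245). Next I go down on its OFF side.

Call:
{"op": "drive_tool", "data": {"targets": [{"grip":0,"tx":0,"ty":0.03,"tz":0,"rx":0,"ry":0,"rz":0},{"grip":0,"tx":0,"ty":0.06,"tz":-0.001,"rx":0,"ry":0,"rz":0},{"grip":0,"tx":0,"ty":0.08,"tz":-0.0015,"rx":0,"ry":0,"rz":0},{"grip":0,"tx":0,"ty":0.089,"tz":-0.0015,"rx":0,"ry":0,"rz":0},{"grip":0,"tx":-0.01,"ty":0.089,"tz":-0.0015,"rx":0,"ry":0,"rz":0},{"grip":0,"tx":-0.01,"ty":0.089,"tz":-0.0015,"rx":0,"ry":0,"rz":0}]}}

```text
time_s: 11.85
eef_pos: [0.4106, 0.1642, 0.1178]
ee_rot: [-0.207, -2.105, 2.109]
force: [-0.7, -1.0, -0.8]
gripper_width: 0.0005
```

```bash
python3 st.py; python3 look.py 9
```

```text
11.85 boxF -0.5079914495439328 -1.1057259905006591 -0.8367580327706863 box [-79.12   0.06 117.76] tilt 0.6646942947394872 [ 0.11 -0.08  2.05  0.    1.19  1.88]
```

View pics/9.png

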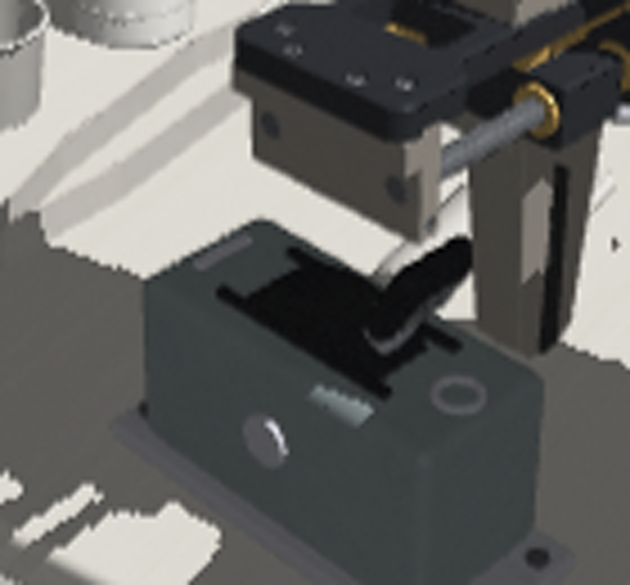

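The fingers (about 540,250) are on the OFF side of the paddle. Now I throw it on, gently.

Call:
{"op": "drive_tool", "data": {"targets": [{"grip":0,"tx":-0.01,"ty":0,"tz":0,"rx":0,"ry":0,"rz":0},{"grip":0,"tx":-0.016,"ty":0,"tz":0,"rx":0,"ry":0,"rz":0},{"grip":0,"tx":-0.019,"ty":0,"tz":0,"rx":0,"ry":0,"rz":0},{"grip":0,"tx":-0.021,"ty":0,"tz":0,"rx":0,"ry":0,"rz":0},{"grip":0,"tx":-0.023,"ty":0,"tz":0,"rx":0,"ry":0,"rz":0},{"grip":0,"tx":-0.025,"ty":0,"tz":0,"rx":0,"ry":0,"rz":0},{"grip":0,"tx":-0.027,"ty":0,"tz":0,"rx":0,"ry":0,"rz":0}]}}

```text
time_s: 12.78
eef_pos: [0.4354, 0.1589, 0.1162]
ee_rot: [-0.203, -2.104, 2.108]
force: [-2.5, 1.1, 2.0]
gripper_width: 0.0003
```

```bash
python3 st.py
```

```text
12.775 boxF -2.676185124494837 0.5151686482812395 1.9856350126054163 box [-53.72  -0.14 116.24] tilt 0.8057976632313384 [ 0.09 -0.02  1.99  0.    1.19  1.86]
```

Light contact at 2.7 N. I continue.

Call:
{"op": "drive_tool", "data": {"targets": [{"grip":0,"tx":-0.002,"ty":0,"tz":0,"rx":0,"ry":0,"rz":0},{"grip":0,"tx":-0.004,"ty":0,"tz":0,"rx":0,"ry":0,"rz":0},{"grip":0,"tx":-0.006,"ty":0,"tz":0,"rx":0,"ry":0,"rz":0},{"grip":0,"tx":-0.008,"ty":0,"tz":0,"rx":0,"ry":0,"rz":0}]}}

```text
time_s: 13.28
eef_pos: [0.4434, 0.1571, 0.1161]
ee_rot: [-0.204, -2.104, 2.108]
force: [-1.6, 0.3, 1.8]
gripper_width: 0.0004
```

```bash
python3 st.py
```

```text
13.275 boxF -1.5781202556853504 -0.034328557075583965 1.8196513633167144 box [-45.52  -0.19 116.11] tilt 0.7903345007148125 [ 0.08 -0.    1.97  0.    1.19  1.86]
```

Call:
{"op": "drive_tool", "data": {"targets": [{"grip":0,"tx":-0.003,"ty":0,"tz":0,"rx":0,"ry":0,"rz":0},{"grip":0,"tx":-0.006,"ty":0,"tz":0,"rx":0,"ry":0,"rz":0},{"grip":0,"tx":-0.009,"ty":0,"tz":0,"rx":0,"ry":0,"rz":0},{"grip":0,"tx":-0.012,"ty":0,"tz":0,"rx":0,"ry":0,"rz":0},{"grip":0,"tx":-0.015,"ty":0,"tz":0,"rx":0,"ry":0,"rz":0},{"grip":0,"tx":-0.018,"ty":0,"tz":0,"rx":0,"ry":0,"rz":0},{"grip":0,"tx":-0.021,"ty":0,"tz":0,"rx":0,"ry":0,"rz":0},{"grip":0,"tx":-0.024,"ty":0,"tz":0,"rx":0,"ry":0,"rz":0}]}}

```text
time_s: 14.28
eef_pos: [0.4669, 0.1522, 0.1158]
ee_rot: [-0.203, -2.104, 2.108]
force: [-2.9, 0.0, 1.3]
gripper_width: 0.0004
```

```bash
python3 st.py; python3 look.py 10
```

```text
14.275 boxF -2.80568151291792 -0.5745560987449309 1.251548905800817 box [-21.51  -0.18 115.79] tilt 0.7959335199980967 [0.07 0.05 1.91 0.   1.19 1.85]
```

View pics/10.png

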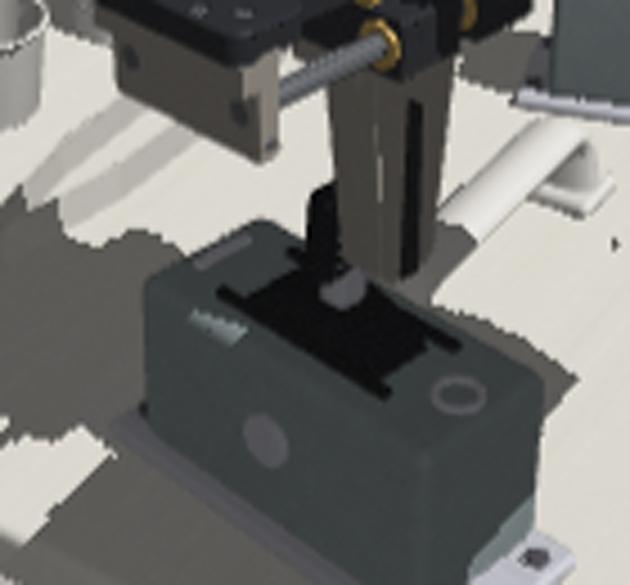

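The lever is about upright (320,230) at under 3 N. I go on carefully through the possible block range, with the tips raised slightly.

Call:
{"op": "drive_tool", "data": {"targets": [{"grip":0,"tx":-0.002,"ty":-0.0005,"tz":0,"rx":0,"ry":0,"rz":0},{"grip":0,"tx":-0.004,"ty":-0.001,"tz":0,"rx":0,"ry":0,"rz":0},{"grip":0,"tx":-0.006,"ty":-0.0015,"tz":0,"rx":0,"ry":0,"rz":0},{"grip":0,"tx":-0.008,"ty":-0.002,"tz":0,"rx":0,"ry":0,"rz":0},{"grip":0,"tx":-0.01,"ty":-0.002,"tz":0,"rx":0,"ry":0,"rz":0}]}}

```text
time_s: 14.95
eef_pos: [0.4765, 0.1502, 0.1177]
ee_rot: [-0.203, -2.104, 2.108]
force: [-1.1, -0.0, 0.1]
gripper_width: 0.0004
```

```bash
python3 st.py
```

```text
14.95 boxF -1.095931586858904 -0.24887863721430614 0.11446300123978889 box [-11.7   -0.25 117.65] tilt 0.8172519020386987 [0.06 0.07 1.89 0.   1.19 1.84]
```

Call:
{"op": "drive_tool", "data": {"targets": [{"grip":0,"tx":-0.002,"ty":0,"tz":0,"rx":0,"ry":0,"rz":0},{"grip":0,"tx":-0.004,"ty":0,"tz":0,"rx":0,"ry":0,"rz":0},{"grip":0,"tx":-0.006,"ty":0,"tz":0,"rx":0,"ry":0,"rz":0},{"grip":0,"tx":-0.008,"ty":0,"tz":0,"rx":0,"ry":0,"rz":0},{"grip":0,"tx":-0.01,"ty":0,"tz":0,"rx":0,"ry":0,"rz":0}]}}

```text
time_s: 15.58
eef_pos: [0.4863, 0.1481, 0.1174]
ee_rot: [-0.203, -2.104, 2.108]
force: [-2.9, -0.2, -0.3]
gripper_width: 0.0002
```

```bash
python3 st.py
```

```text
15.575 boxF -2.794534094051109 -0.7976292277325037 -0.32242482460487487 box [ -1.66  -0.24 117.42] tilt 0.8121913998472631 [0.06 0.1  1.87 0.   1.19 1.83]
```

Call:
{"op": "drive_tool", "data": {"targets": [{"grip":0,"tx":-0.002,"ty":0,"tz":0,"rx":0,"ry":0,"rz":0},{"grip":0,"tx":-0.004,"ty":0,"tz":0,"rx":0,"ry":0,"rz":0},{"grip":0,"tx":-0.006,"ty":0,"tz":0,"rx":0,"ry":0,"rz":0},{"grip":0,"tx":-0.008,"ty":0,"tz":0,"rx":0,"ry":0,"rz":0},{"grip":0,"tx":-0.01,"ty":0,"tz":0,"rx":0,"ry":0,"rz":0}]}}

```text
time_s: 16.2
eef_pos: [0.4962, 0.1461, 0.1174]
ee_rot: [-0.203, -2.104, 2.108]
force: [-1.6, 0.9, -0.3]
gripper_width: 0.0002
```

```bash
python3 st.py;python3 look.py 11
```

```text
16.2 boxF -1.7954003707904649 0.58989369147366 -0.3254375386169036 box [  8.42  -0.17 117.36] tilt 0.8011187625461309 [0.05 0.12 1.84 0.   1.2  1.83]
```

View pics/11.png

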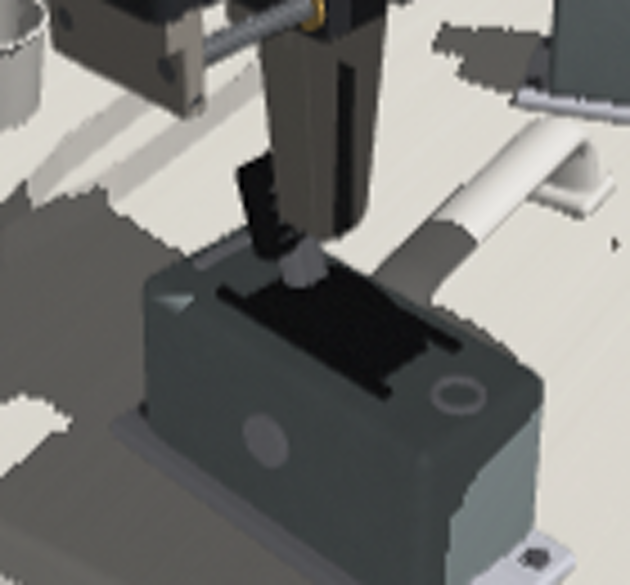

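The lever leans to ON at about 0.3 rad (255,205), and nothing is blocking it.

Call:
{"op": "drive_tool", "data": {"targets": [{"grip":0,"tx":-0.002,"ty":0,"tz":0,"rx":0,"ry":0,"rz":0},{"grip":0,"tx":-0.004,"ty":0,"tz":0,"rx":0,"ry":0,"rz":0},{"grip":0,"tx":-0.006,"ty":0,"tz":0,"rx":0,"ry":0,"rz":0},{"grip":0,"tx":-0.008,"ty":0,"tz":0,"rx":0,"ry":0,"rz":0},{"grip":0,"tx":-0.01,"ty":0,"tz":0,"rx":0,"ry":0,"rz":0},{"grip":0,"tx":-0.012,"ty":0,"tz":0,"rx":0,"ry":0,"rz":0}]}}

```text
time_s: 17.0
eef_pos: [0.508, 0.1436, 0.1173]
ee_rot: [-0.204, -2.104, 2.108]
force: [-2.8, 0.1, -0.8]
gripper_width: 0.0
```

```bash
python3 st.py
```

```text
17.0 boxF -2.732416193576309 -0.4983876333830505 -0.7661421512042252 box [ 20.48  -0.21 117.26] tilt 0.7938706538465274 [0.05 0.15 1.81 0.   1.2  1.82]
```

Call:
{"op": "drive_tool", "data": {"targets": [{"grip":0,"tx":-0.002,"ty":0,"tz":0,"rx":0,"ry":0,"rz":0},{"grip":0,"tx":-0.004,"ty":0.0005,"tz":0,"rx":0,"ry":0,"rz":0},{"grip":0,"tx":-0.006,"ty":0.001,"tz":0,"rx":0,"ry":0,"rz":0},{"grip":0,"tx":-0.008,"ty":0.001,"tz":0,"rx":0,"ry":0,"rz":0}]}}

```text
time_s: 17.5
eef_pos: [0.5157, 0.142, 0.116]
ee_rot: [-0.203, -2.104, 2.108]
force: [-2.2, 0.3, 0.2]
gripper_width: 0.0004
```

```bash
python3 st.py
```

```text
17.5 boxF -2.1840817867957902 -0.17545171047503977 0.24299366202033496 box [ 28.37  -0.22 116.04] tilt 0.8061823170573537 [0.04 0.17 1.79 0.   1.2  1.82]
```

Call:
{"op": "drive_tool", "data": {"targets": [{"grip":0,"tx":-0.0015,"ty":0,"tz":0,"rx":0,"ry":0,"rz":0},{"grip":0,"tx":-0.003,"ty":0,"tz":0,"rx":0,"ry":0,"rz":0},{"grip":0,"tx":-0.0045,"ty":0.0,"tz":0,"rx":0,"ry":0,"rz":0}]}}

```text
time_s: 17.88
eef_pos: [0.5202, 0.1411, 0.1161]
ee_rot: [-0.203, -2.104, 2.108]
force: [-1.8, 0.6, 0.4]
gripper_width: 0.0005
```

```bash
python3 st.py;python3 look.py 12
```

```text
17.875 boxF -1.9242080711294505 0.20459358160955332 0.38685360025666987 box [ 32.89  -0.22 116.07] tilt 0.7965979683207294 [0.04 0.17 1.78 0.   1.2  1.82]
```

View pics/12.png

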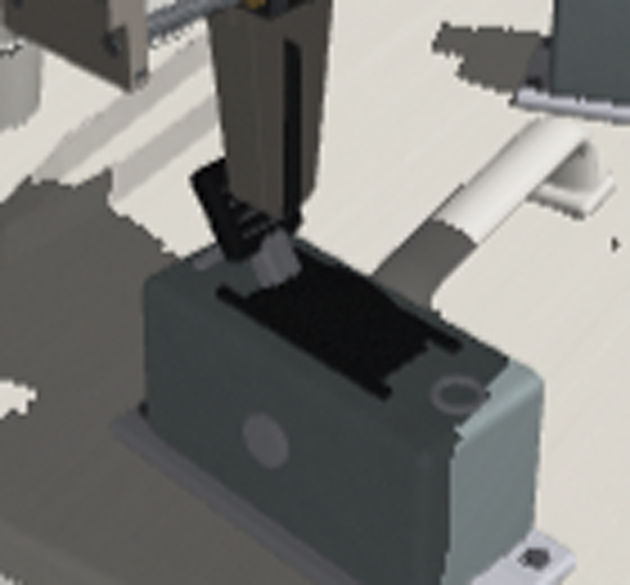

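Call:
{"op": "drive_tool", "data": {"targets": [{"grip":0,"tx":-0.001,"ty":0,"tz":0,"rx":0,"ry":0,"rz":0},{"grip":0,"tx":-0.002,"ty":0,"tz":0,"rx":0,"ry":0,"rz":0},{"grip":0,"tx":-0.003,"ty":0.0,"tz":0,"rx":0,"ry":0,"rz":0}]}}

```text
time_s: 18.3
eef_pos: [0.5228, 0.1405, 0.1159]
ee_rot: [-0.203, -2.104, 2.108]
force: [-4.2, 1.1, 0.9]
gripper_width: 0.0005
```

```bash
python3 st.py
```

```text
18.3 boxF -4.33217753493056 0.17139148725027287 0.8819020384038773 box [ 35.59  -0.24 115.93] tilt 0.8361682340072829 [0.04 0.18 1.77 0.   1.2  1.82]
```

Call:
{"op": "drive_tool", "data": {"targets": [{"grip":0,"tx":-0.001,"ty":0,"tz":0,"rx":0,"ry":0,"rz":0},{"grip":0,"tx":-0.002,"ty":0,"tz":0,"rx":0,"ry":0,"rz":0}]}}

```text
time_s: 18.55
eef_pos: [0.5232, 0.1404, 0.1156]
ee_rot: [-0.198, -2.102, 2.106]
force: [-8.5, 2.3, 4.0]
gripper_width: 0.0009
```

```bash
python3 st.py
```

```text
18.55 boxF -8.831085514285592 0.5318548006273707 4.020031848278926 box [ 36.05  -0.23 115.57] tilt 1.0510215890534533 [0.04 0.19 1.77 0.   1.2  1.82]
```

Call:
{"op": "drive_tool", "data": {"targets": [{"grip":0,"tx":-0.001,"ty":0,"tz":0,"rx":0,"ry":0,"rz":0},{"grip":0,"tx":-0.001,"ty":0,"tz":0,"rx":0,"ry":0,"rz":0}]}}

```text
time_s: 18.8
eef_pos: [0.5234, 0.1404, 0.1155]
ee_rot: [-0.196, -2.101, 2.105]
force: [-9.9, 1.3, 5.6]
gripper_width: 0.0005
```

```bash
python3 st.py
```

```text
18.8 boxF -9.91994783761268 -0.7426102610914109 5.615315738635222 box [ 36.2   -0.22 115.49] tilt 1.1603324696457982 [0.04 0.19 1.77 0.   1.21 1.82]
```

Call:
{"op": "drive_tool", "data": {"targets": [{"grip":0,"tx":0.005,"ty":0,"tz":0,"rx":0,"ry":0,"rz":0},{"grip":0,"tx":0.02,"ty":0,"tz":0,"rx":0,"ry":0,"rz":0},{"grip":0,"tx":0.05,"ty":-0.02,"tz":0,"rx":0,"ry":0,"rz":0},{"grip":0,"tx":0.09,"ty":-0.06,"tz":0,"rx":0,"ry":0,"rz":0},{"grip":0,"tx":0.12,"ty":-0.1,"tz":0,"rx":0,"ry":0,"rz":0},{"grip":0,"tx":0.13,"ty":-0.12,"tz":0,"rx":0,"ry":0,"rz":0},{"grip":0,"tx":0.13,"ty":-0.12,"tz":0,"rx":0,"ry":0,"rz":0},{"grip":0,"tx":0.13,"ty":-0.12,"tz":0,"rx":0,"ry":0,"rz":0}]}}

```text
time_s: 19.8
eef_pos: [0.4002, 0.1664, 0.2367]
ee_rot: [-0.203, -2.103, 2.108]
force: [1.5, 0.6, 0.1]
gripper_width: 0.0004
```

```bash
python3 st.py; python3 look.py 13; python3 -c "
import cv2;from plant import r
cv2.imwrite('pics/13b.png',r.camera('scene')[:,:,::-1])"
```

```text
19.8 boxF 1.3809103377584122 0.9000173923471817 0.08149200901614195 box [-89.73   0.05 236.69] tilt 0.8420452463086889 [ 0.11 -0.23  1.93  0.    1.46  1.89]
```

View pics/13.png

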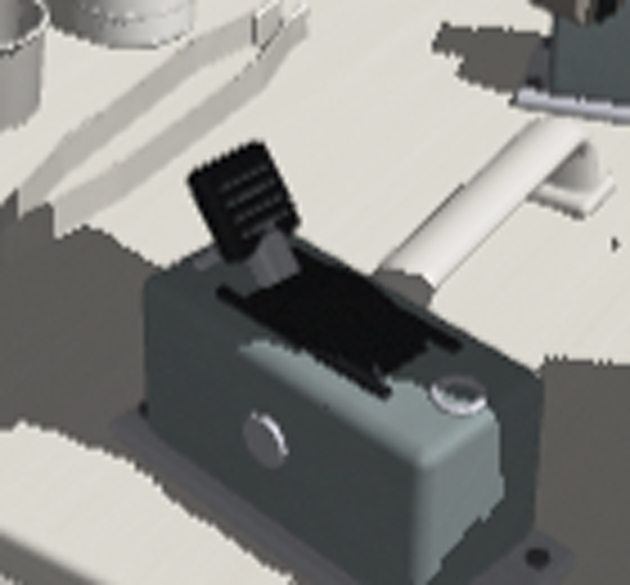

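View pics/13b.png

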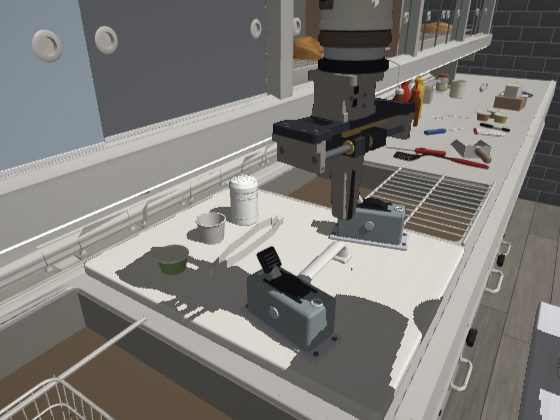

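The lever (about 245,200 in the crop) leans to ON, the bystanders are where they were, and the arm is clear. I'll check the angle.

```bash
python3 - <<'E'
from h import *
for t in (.45,.55,.6,.65,.7):
  o=[]
  for y in(.017,-.017):
    for x in(.006,-.006):
      u=np.array([np.sin(t),np.cos(t)]);n=np.array([np.cos(t),-np.sin(t)]); c=.094*u+x*n
      o.append((np.array(proj('scene',C+bx*c[0]+bz*c[1]+by*y))-215)*4.5)
  print(t,*o)
E
```

```text
0.45 [212.51 171.73] [233.79 170.81] [282.52 136.  ] [304.09 134.62]
0.55 [197.28 175.28] [216.93 171.18] [267.02 139.82] [287.01 135.37]
0.6 [190.19 177.95] [208.96 172.32] [259.78 142.6 ] [278.92 136.66]
0.65 [183.46 181.19] [201.33 174.06] [252.89 145.93] [271.15 138.54]
0.7 [177.11 184.99] [194.05 176.41] [246.37 149.79] [263.71 141.  ]
```

```bash
python3 -c "
from plant import r
print(r.sign_off())"
```

```text
the job is handed in; nothing more can be done
None
```

The tripped lever (the left box) is reset and thrown on. I handed the job in at about 20 s of the 64 s allowed, with no verdict reported back.

- **Pushing off:** I pushed with shut fingers. The lever turned stiff at about 9–11 N from roughly -0.1 rad. It came up hard against its stop at about -0.48 rad, holding 16–17 N with no further motion. The highest force I read while it was off was 17.1 N; readings come only at the end of each move, so shorter peaks would not show.
- **Throwing on:** I went over the lever and pushed it back from the other side at 1–4 N. Nothing blocked it between 0.1 and 0.45 rad, so the reset took. It stopped at its on end at about 11 N.
- **Last checks:** After backing off, the lever measures about 0.65 rad in the picture. That angle could read up to about 0.06 rad high, because before I touched it the lever appeared at about 0.06 instead of near 0. The tongs, tub, pot and salt shaker look unmoved. The gripper is well clear at 0.24 m height.
- **Not checked:** The other box's lever was mostly hidden behind the gripper in the last picture, so I did not measure its angle. The arm never went near it after passing overhead at the start.
- **Sideways force:** At the off stop there was an unexpected sideways force of about 6 N. Moving the tool 1 mm sideways relieved it.

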